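Air the sensor housing with its lid lever

ROBOT

A 7-joint arm with a two-finger parallel gripper is mounted at the origin on the work surface. World frame = base frame: x ahead of the robot, y to its left, z up, the work surface at z = 0. Lengths are in m, angles in rad, forces in N, time in s.
With the tool pointing down it reaches from about 0.425 to 0.925 m from the base axis. Payload 6.8 kg.
Tool frame: the origin (TCP) lies on the front face of the gripper's body, between the roots of the fingers; the fingertips stand 73 mm ahead of it and the grasp point (between the pads) lies 54 mm ahead of it; z points along the fingers, y is the direction in which the jaws open and shut (so a half turn about z gives the same grasp; the last joint's range is limited). The gripper opens to 85 mm and grips with 20 to 120 N. Pads are 22 mm wide; open, the fingers measure 114 mm over their backs; the gripper's body (76 mm by 85 mm) begins 54 mm behind the grasp point. The pads swing forward as they close: fully open they stand 13 mm farther back than shut.
Start: joints at [1.147, 0.477, 0.022, 1.555, -0.011, 1.109, -0.083], TCP at [0.21, -0.642, 0.304] pointing down, gripper open.
Joint ranges: [-2.96, 2.96], [-0.34, 2.1], [-1.41, 1.46], [0.24, 2.44], [-1.37, 4.51], [0.17, 1.92], [-2.96, 2.96]. Speed limits (rad/s): [2.39, 2.39, 3.14, 3.14, 3.14, 3.14, 3.14].

INTERFACE

Orientations are given as a rotation vector (axis times angle).
In Python, from bench import * gives the robot as it stands.
- The arm moves only by the tool jog_arm, never from a script. Its argument "plan" is a list of rows, each a list of 2 entries, a list of its own where there are three numbers: the shift along the world's x, y, z in cm, then the turn about the world's z in rad. In form: [[[tx, ty, tz], twist], ...]. A call has 1 to 12 rows; each row shifts and turns the commanded pose from where the row before left it; what a row does not reach is not made up. A row lasts 1/10 s, in which the tool goes at most 50 mm and 8.59 degrees, less where a joint would pass 70% of its speed; a pose out of reach is approached as far as the arm can. A call is refused whole if a number of a shift passes 5 or a number of a turn 0.15, either way. A call with a gripper value outside its range is refused whole. "hand" is the finger opening in cm, from 0 to 8.54, set as the call begins (left out, the last holds). The fingers move at their own pace and stop on an object; "grip_force" is the grip in N (left out, the last holds). Time passes only in rows, so rows that do not move let the fingers close. It gives the time, the measured TCP pose, the force and the opening at its end, in the units of the state.
- get_obs(): the state, without advancing time (a new reading comes with each control period).
- grab_frame(name): name is "scene" or "top"; returns the picture (384x512x3 uint8, red, green, blue); there is no depth.
- get_calibration(name): a dict with "intrinsics" (3x3 intrinsics, pixels), "xyz" and "orientation" of the camera in the world. Camera axes: x right, y down, z forward; pixel columns grow to the right and rows downward; lengths in m; the calibration is good to about 2 mm. A picture is of the moment at which its call begins. get_calibration takes no time and is no camera call.
- hand_in(): hands the job in, once; it reports no verdict.
The state is a dict: "clock": time; "joints": joint angles; "qvel": joint speeds; "tau": joint torques, N m; "tcp_pos": TCP position; "orientation": TCP orientation; "contact_force": force on the tool from outside, world axes, zero at the start; "moment": the same for the moment, N m; "grip_width": finger opening in m.
Only numpy, scipy, OpenCV 4.12 (cv2) and the standard library are available. Lean on these libraries where they do the work, as an engineer would, in place of code of your own. Each camera call takes 0.05 s, during which the arm holds its last target. There are 200 camera calls.

TASK

Air the black sensor housing: press the tread plate of its lever down until the lever is felt to rest lightly on the rubber-padded foot standing under it, and keep it resting there for two seconds with the lid raised. Then ease the lever back up so that the lid comes down slowly and settles shut without ever being dropped. Never press hard on the foot (12 N at most), do not shift it, and leave everything else where it stands.

Things in the scene. Friction and masses are not known exactly. Their poses are not given: they have to be found in the camera images.
- mount: fixed grey base plate, 215 x 345 x 12 mm, carrying the whole instrument on the shelf; origin on the shelf surface; its z is up and its y runs along the lever. On it stands the black open-topped plastic sensor housing, 130 x 130 mm and 100 mm tall, centred at (0, 60) mm in this frame, its rim 112 mm above the shelf
- pedal: steel lever beside the housing, on the mount's +x side. Origin on its hinge axis (along x) at (83, 40, 62) mm in the mount's frame. A straight bar, 16 mm wide and 10 mm thick, runs from here to the tread plate on the -y side, sloping up by 0.14 rad at rest. At rest its frame is parallel to the mount's; pressing the plate down turns it about +x, by at most 0.38 rad
- bar_mid (a point): point on the bar's centre line, 110 mm from the hinge axis; the foot stands under this part. A return spring and the lid's weight push the lever up: 4 to 8 N on the plate move it, a load that rises only slowly (below 0.2 N per mm) until the bar meets the foot, then by about 2 to 5 N per mm at the plate. A force at the plate is 1.2 to 1.8 times larger at the foot. Let go, it flies up and the lid slams
- plate_top (a point): centre of the top face of the lever's tread plate (56 mm across the lever, 54 mm along it, 10 mm thick), 175 mm from the hinge axis; press here from above. At rest the plate slopes with the bar. It moves down by about 34 to 57 mm before the bar rests on the foot; how far depends on the foot's place and height
- lid (a joint): opening angle of the flat black lid (136 x 138 x 6 mm) hinged along the +y rim of the housing, rad: 0 shut, growing as its -y edge rises. A push rod links it to the lever: lid angle = 4 x lever angle. It stands at 0.8 to 1.35 when the lever rests on the foot. Lowering it faster than 1.2 rad/s counts as dropping it
- foot: loose levelling foot standing on the base plate under the lever's bar, its axis 90 to 130 mm from the hinge axis: round steel base 36 mm wide, 11 mm tall, a screw stem and a green rubber pad 30 mm wide on top. Overall 26 to 36 mm tall: how far it is screwed out is not measured. The pad gives about 8 N per mm and may take 12 N at most from the lever; 90 g. Origin at the centre of its underside
- bushing_mid (a point): bystander: loose bronze bushing, 36 mm outside, 22 mm bore, 35 mm tall, standing on the shelf beside the lever; point at its centre
- thumbscrew_mid (a point): bystander: loose steel thumbscrew standing head down on the base plate before the housing, head 32 mm wide, 40 mm tall; point at half height
- jack: bystander, fixed: small levelling platform, 110 mm square and 74 mm tall, with a hand crank on its +x side, standing beyond the housing; origin on the shelf under its centre

How it is judged:
On the way, in this order (a step that is already met when the one before it is completed fails the run):
1. the lever is pressed down and rests on the rubber foot with more than 1 N for 1.5 s, the lid raised (contact force between pedal and foot above 1 N and value of joint lid above 0.7 rad), for 1.5 s.
2. the lid is shut again (value of joint lid below 0.04 rad), for 0.2 s.
At the end, for the whole second after the job is handed in: The lid is shut (under 0.04 rad), the lever up and released, the rubber foot upright within 8 mm of where it stood, and the bushing and thumbscrew within 10 mm of where they stood (value of joint lid below 0.04 rad and distance of foot from where it was at the start of the episode below 0.008 m and angle between foot's own z axis and vertical below 0.1 rad and distance of each of bushing_mid, thumbscrew_mid from where it was at the start of the episode below 0.01 m); the robot touches nothing.
It fails at once if the lever presses the rubber foot with more than 12 N (contact force between pedal and foot above 12 N).
It fails at once if the lid drops: it closes faster than 1.2 rad/s (velocity of joint lid below -1.2 rad/s).
It fails at once if the rubber foot is shifted by more than 8 mm (distance of foot from where it was at the start of the episode above 0.008 m).
It fails at once if a bystander is shifted by more than 10 mm (distance of any of bushing_mid, thumbscrew_mid from where it was at the start of the episode above 0.01 m).
It also fails if it takes over 54 s, if anything falls off the work surface, if the arm or the gripper's body presses on something with over 40 N, if the wrist force passes 120 N, or if a joint passes its speed limit or range.

## Working session

There is one attempt and no reset: what is moved stays moved. The work goes in short steps, Python scripts to look and compute and a tool call to move; the robot and the scene stay as the last step left them, time stands still between calls to the robot, and variables do not carry over. Pictures are saved under pics/ and viewed, about 8 in all and at most 12, crops included, and the job is handed in when it is done.

Besides the shell and the picture viewer there is one more tool, called as name([rows], argument=value, ...), one row to a line, values as JSON. jog_arm: Moves the arm, as the interface text tells. Its arguments: {"type":"object","properties":{"plan":{"type":"array","items":{"type":"array"}},"hand":{"type":"number"},"grip_force":{"type":"number"}},"required":["plan"]}

```bash
mkdir -p pics; python3 - <<'E'
from bench import *
import cv2
for n in("scene","top"):
    cv2.imwrite(f"pics/{n}0.png",cv2.cvtColor(grab_frame(n),cv2.COLOR_RGB2BGR)); print(n,get_calibration(n))
print(get_obs())
E
```

```text
scene {'intrinsics': array([[462.90827486,   0.        , 258.53085521],
       [  0.        , 462.90827486, 193.44126743],
       [  0.        ,   0.        ,   1.        ]]), 'xyz': array([0.9784197 , 0.40209247, 0.84837118]), 'orientation': array([-1.3477396 , -2.44410597,  0.7039745 ])}
top {'intrinsics': array([[438.97174502,   0.        , 262.24168659],
       [  0.        , 438.97174502, 184.67319817],
       [  0.        ,   0.        ,   1.        ]]), 'xyz': array([0.50818389, 0.14426372, 0.84458121]), 'orientation': array([-2.14937749,  2.16182088, -0.11252243])}
{'clock': 0.1, 'joints': array([ 1.14687318,  0.47769952,  0.02236427,  1.55635963, -0.01150715,
        1.10929287, -0.08308695]), 'qvel': array([ 8.44346902e-04, -1.92572194e-03,  2.72230441e-05, -3.66586994e-03,
        8.16197378e-04, -1.42077441e-03, -2.84856428e-04]), 'tau': array([ 5.70966076e-03, -5.97758675e+01,  1.61370344e+00, -2.81955743e+01,
        1.27758514e-02,  4.98038411e-03, -1.64829814e-06]), 'tcp_pos': array([ 0.20951165, -0.64122298,  0.30303229]), 'orientation': array([-3.10093452e+00, -4.93801495e-01,  5.89957803e-04]), 'contact_force': array([-0.65152002,  0.34945343, -0.315879  ]), 'moment': array([ 0.03203445,  0.02251946, -0.02426481]), 'grip_width': 0.08544803963041545}
```

View pics/scene0.png

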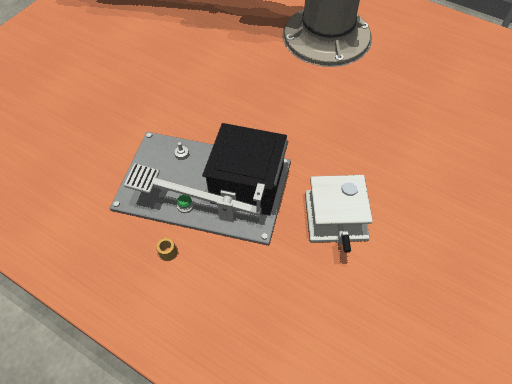

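View pics/top0.png

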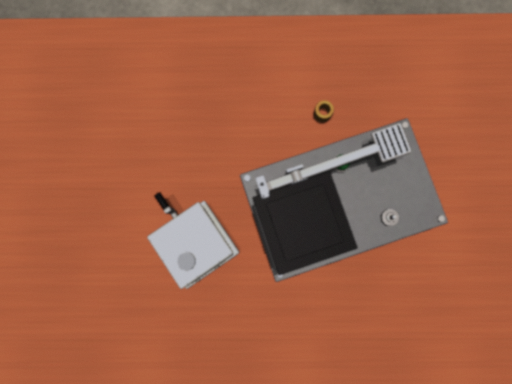

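Both views show the lever plate: scene about (142,178), top about (391,143). The foot is green, at (185,203) in scene. The bushing is at (167,248) in scene and (323,111) in top. The thumbscrew is at (390,217) in top.

```bash
cat > h.py <<'E'
from bench import *
import numpy as np, cv2
from scipy.spatial.transform import Rotation as R
from scipy.optimize import least_squares
C={n:get_calibration(n) for n in("scene","top")}
def ray(n,uv,z):
    c=C[n];d=R.from_rotvec(c["orientation"]).as_matrix()@np.linalg.inv(c["intrinsics"])@np.r_[uv,1]
    return c["xyz"]+d*(z-c["xyz"][2])/d[2]
def proj(n,p):
    c=C[n];q=R.from_rotvec(c["orientation"]).as_matrix().T@(np.asarray(p)-c["xyz"]);q=c["intrinsics"]@q
    return q[:2]/q[2]
E
python3 - <<'E'
from h import *
print("plate top",ray("top",(391.5,142.5),.092),"scene",ray("scene",(142,178),.092))
pc=[ray("top",p,.012) for p in((407,121),(446,219),(278,280),(240,178))]
for i in range(4):print(pc[i],np.linalg.norm(pc[i]-pc[i-1]))
# mount: corners  (+x,-y),(-x,-y),(-x,+y),(+x,+y)
L=np.array([[.1075,-.1725],[-.1075,-.1725],[-.1075,.1725],[.1075,.1725]])
f=lambda v:np.concatenate([(R.from_euler('z',v[2]).as_matrix()[:2,:2]@l+v[:2]-p[:2]) for l,p in zip(L,pc)])
for y0 in(0,1.5,3,-1.5):
    s=least_squares(f,[.5,.1,y0]);print(s.x,s.cost)
v=s.x if 0 else min((least_squares(f,[.5,.1,y]) for y in(0,1.5,3,-1.5)),key=lambda s:s.cost).x
M=R.from_euler('z',v[2]).as_matrix();W=lambda p:M@np.array(p)/1000+np.r_[v[:2],0]
for k,p in dict(plate=(83,40-173.9,91.4),hinge=(83,40,62),foot=(83,-70,42),).items():
    print(k,W(p),proj("top",W(p)),proj("scene",W(p)))
print("foot scene",ray("scene",(185,202),.042),"bush",ray("scene",(167,243),.035),ray("top",(324,107),.035))
print("lever dir angle",np.arctan2(*(M@[0,-1,0])[[1,0]]))
print(R.from_rotvec(get_obs()["orientation"]).as_matrix().round(3))
E
```

```text
plate top [ 0.66869398 -0.07194589  0.092     ] scene [ 0.67263173 -0.06688818  0.092     ]
[ 0.72786561 -0.12646115  0.012     ] 0.34110084546400865
[ 0.5383571  -0.19141051  0.012     ] 0.20032946548925706
[0.42681152 0.12578316 0.012     ] 0.3362353860125588
[0.61881109 0.19673677 0.012     ] 0.2046906199156634
[0.57796133 0.00116207 0.33458669] 0.00010528722367456002
[0.57796133 0.00116207 0.33458671] 0.00010528722367455609
[0.57796133 0.00116207 0.33458673] 0.000105287223674598
[0.57796133 0.00116207 0.3345867 ] 0.0001052872236745496
plate [ 0.70032858 -0.09805721  0.0914    ] [405.67872951 124.69038071] [120.67690993 181.06936257]
hinge [0.64322351 0.06619935 0.062     ] [310.57109351 160.46502147] [207.14833288 205.8480829 ]
foot [ 0.67934518 -0.03770072  0.042     ] [365.2234222  142.70594498] [156.28418411 200.34761153]
foot scene [0.65130392 0.01423671 0.042     ] bush [0.74145542 0.03753239 0.035     ] [0.75024098 0.03629411 0.035     ]
lever dir angle -1.2362096269061225
[[ 0.951  0.311 -0.001]
 [ 0.311 -0.951  0.002]
 [-0.    -0.002 -1.   ]]
```

```bash
python3 - <<'E'
import cv2,numpy as np
a=cv2.imread("pics/top0.png")[100:200,280:420];b=cv2.imread("pics/scene0.png")[150:230,110:210]
a=cv2.resize(a,(560,400),interpolation=3);b=cv2.resize(b,(500,400),interpolation=3)
cv2.imwrite("pics/c1.png",cv2.resize(np.hstack([a,b]),None,fx=.75,fy=.75))
E
```

```text
(no output)
```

View pics/c1.png

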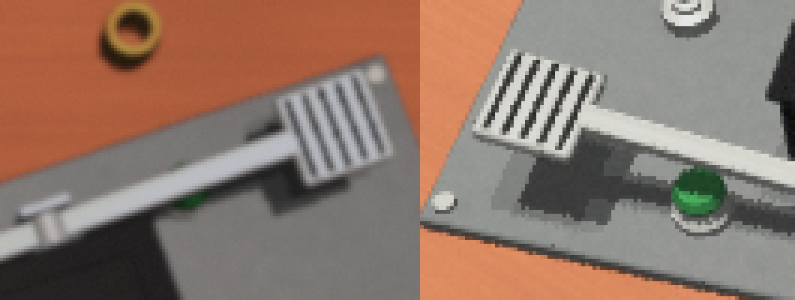

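jog_arm([
  [[2, 2.5, 0], 0],
  [[3, 4, 0], 0],
  [[3, 4, 0], 0],
  [[3, 4, 0], 0],
  [[3, 4, 0], 0],
  [[3, 4, 0], 0],
  [[3, 4, 0], 0],
  [[3, 4, 0], 0],
  [[3, 4, 0], 0],
  [[3, 4, 0], 0],
  [[3, 4, 0], 0],
  [[3, 3.5, 0], 0],
], hand=0)

```text
clock: 1.3
tcp_pos: [0.5604, -0.1792, 0.3037]
orientation: [-3.102, -0.495, 0.001]
contact_force: [1.1, 0.3, -0.6]
grip_width: 0.0001
```

The crop shows the plate corners clearly. Its centre is top (391.4,142) and scene (142,177.7), which puts it at about (0.6705, -0.0695). The green foot is under the bar.

jog_arm([
  [[2, 2, 0], 0],
  [[3, 3, 0], 0],
  [[3, 3, 0], 0],
  [[2, 2, 0], 0],
  [[1.1, 0.9, -1], 0],
  [[0, 0, -2.5], 0],
  [[0, 0, -2.5], 0],
  [[0, 0, -2], 0],
  [[0, 0, -2], 0],
  [[0, 0, -1], 0],
  [[0, 0, 0], 0],
  [[0, 0, 0], 0],
])

```text
clock: 2.5
tcp_pos: [0.6707, -0.0732, 0.1943]
orientation: [3.102, 0.493, 0.0]
contact_force: [0.6, -0.5, 1.3]
grip_width: 0.0001
```

```bash
python3 - <<'E'
from h import *
o=get_obs();print(o["tcp_pos"],o["contact_force"])
im=[cv2.cvtColor(grab_frame(n),cv2.COLOR_RGB2BGR) for n in("top","scene")]
a=cv2.resize(im[0][80:220,280:460],(540,420),interpolation=3);b=cv2.resize(im[1][120:240,90:210],(420,420),interpolation=3)
cv2.imwrite("pics/c2.png",cv2.resize(np.hstack([a,b]),None,fx=.8,fy=.8))
p=o["tcp_pos"]-[0,0,.073];print(p,proj("top",p),proj("scene",p))
E
```

```text
[ 0.6707176  -0.07315079  0.19425428] [ 0.64599925 -0.49722406  1.2625404 ]
[ 0.6707176  -0.07315079  0.12125428] [397.06717723 137.60797421] [136.81324954 167.36559383]
```

View pics/c2.png

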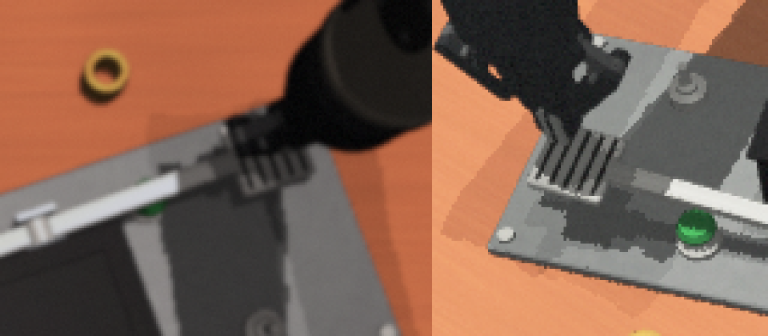

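The gripper is above the plate and the fingertips are where the calibration predicted them: about (138,169) in scene, predicted (137,167). I'll shift +0.4 cm in y and descend, stopping short of contact.

jog_arm([
  [[0, 0.4, -1], 0],
  [[0, 0, -1], 0],
  [[0, 0, -0.2], 0],
  [[0, 0, 0], 0],
  [[0, 0, 0], 0],
])

```text
clock: 3.1
tcp_pos: [0.6707, -0.0687, 0.1719]
orientation: [3.102, 0.494, -0.0]
contact_force: [-0.2, -0.4, -0.5]
grip_width: 0.0002
```

jog_arm([
  [[0, 0, -0.2], 0],
  [[0, 0, -0.2], 0],
  [[0, 0, -0.2], 0],
  [[0, 0, 0], 0],
  [[0, 0, 0], 0],
])

```text
clock: 3.6
tcp_pos: [0.6706, -0.0686, 0.1659]
orientation: [3.102, 0.494, -0.0]
contact_force: [0.7, 0.2, 1.0]
grip_width: 0.0001
```

jog_arm([
  [[0, 0, -0.2], 0],
  [[0, 0, -0.2], 0],
  [[0, 0, -0.2], 0],
  [[0, 0, 0], 0],
  [[0, 0, 0], 0],
])

```text
clock: 4.1
tcp_pos: [0.6711, -0.0691, 0.1609]
orientation: [3.102, 0.493, 0.002]
contact_force: [-1.7, -1.5, 6.8]
grip_width: -0.0001
```

jog_arm([
  [[0, 0, -0.2], 0],
  [[0, 0, -0.25], 0],
  [[0, 0, -0.25], 0],
  [[0, 0, -0.25], 0],
  [[0, 0, -0.25], 0],
  [[0, 0, -0.25], 0],
  [[0, 0, -0.25], 0],
  [[0, 0, -0.25], 0],
  [[0, 0, -0.25], 0],
  [[0, 0, -0.2], 0],
  [[0, 0, 0], 0],
  [[0, 0, 0], 0],
])

```text
clock: 5.3
tcp_pos: [0.6716, -0.0707, 0.1372]
orientation: [3.1, 0.491, 0.003]
contact_force: [-1.0, -4.4, 6.6]
grip_width: -0.0002
```

```bash
cat > f.py <<'E'
from h import *
import sys
F=[];T=[];Z=[]
for i in range(int(sys.argv[1])):
    grab_frame("scene");o=get_obs();F.append(o["contact_force"]);T.append(o["tau"]);Z.append(o["tcp_pos"])
F=np.array(F);T=np.array(T)
print(o["clock"],np.mean(Z,0).round(5),F.mean(0).round(2),F.std(0).round(2),"tau",T[:,[1,3]].mean(0).round(2),T[:,[1,3]].std(0).round(3))
E
python3 f.py 8
python3 - <<'E'
from h import *
cv2.imwrite("pics/c3.png",cv2.resize(cv2.cvtColor(grab_frame("scene"),cv2.COLOR_RGB2BGR)[90:240,90:310],None,fx=3.5,fy=3.5,interpolation=2))
E
```

```text
5.7 [ 0.67157 -0.07064  0.13728] [-0.6  -3.69  6.76] [0.5  0.44 0.33] tau [-60.43 -20.79] [0.021 0.005]
```

View pics/c3.png

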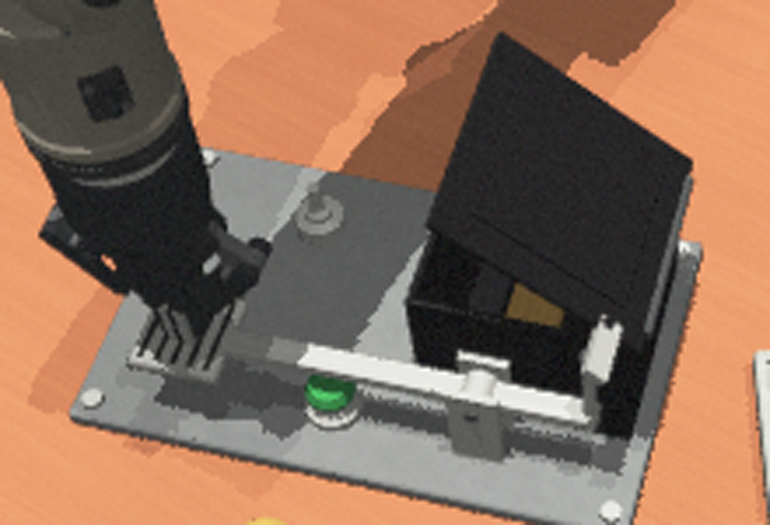

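The picture shows the lid opening at about 0.5 rad, the bar still clear of the green foot at (328,390), and the bystanders where they were. Now I'll feel downward in small steps.

jog_arm([
  [[0, 0, -0.2], 0],
  [[0, 0, -0.2], 0],
  [[0, 0, -0.2], 0],
  [[0, 0, 0], 0],
  [[0, 0, 0], 0],
])

```text
clock: 6.25
tcp_pos: [0.6716, -0.0706, 0.1312]
orientation: [3.1, 0.491, 0.003]
contact_force: [-0.3, -3.1, 6.9]
grip_width: -0.0
```

jog_arm([
  [[0, 0, -0.1], 0],
  [[0, 0, 0], 0],
  [[0, 0, 0], 0],
])

```text
clock: 6.55
tcp_pos: [0.6716, -0.0706, 0.1302]
orientation: [3.1, 0.491, 0.003]
contact_force: [-1.2, -3.4, 6.4]
grip_width: -0.0
```

```bash
python3 f.py 4
```

```text
6.75 [ 0.67158 -0.07059  0.13021] [-0.69 -3.47  6.48] [0.55 0.2  0.26] tau [-60.89 -20.6 ] [0.006 0.002]
```

jog_arm([
  [[0, 0, -0.1], 0],
  [[0, 0, 0], 0],
  [[0, 0, 0], 0],
])

```text
clock: 7.05
tcp_pos: [0.6716, -0.0705, 0.1292]
orientation: [3.1, 0.491, 0.003]
contact_force: [-0.9, -2.6, 5.9]
grip_width: 0.0
```

jog_arm([
  [[0, 0, -0.05], 0],
  [[0, 0, 0], 0],
  [[0, 0, 0], 0],
])

```text
clock: 7.35
tcp_pos: [0.6716, -0.0706, 0.1287]
orientation: [3.1, 0.491, 0.003]
contact_force: [-0.4, -3.4, 5.7]
grip_width: 0.0004
```

jog_arm([
  [[0, 0, -0.06], 0],
  [[0, 0, 0], 0],
  [[0, 0, 0], 0],
])

```text
clock: 7.65
tcp_pos: [0.6715, -0.0706, 0.1281]
orientation: [3.1, 0.491, 0.003]
contact_force: [-1.0, -4.1, 5.8]
grip_width: 0.0
```

jog_arm([
  [[0, 0, -0.06], 0],
  [[0, 0, 0], 0],
  [[0, 0, 0], 0],
])

```text
clock: 7.95
tcp_pos: [0.6716, -0.0705, 0.1275]
orientation: [3.1, 0.491, 0.003]
contact_force: [-0.7, -3.0, 6.0]
grip_width: -0.0001
```

jog_arm([
  [[0, 0, -0.06], 0],
  [[0, 0, 0], 0],
  [[0, 0, 0], 0],
])

```text
clock: 8.25
tcp_pos: [0.6716, -0.0705, 0.1268]
orientation: [3.1, 0.491, 0.003]
contact_force: [-1.0, -3.8, 5.8]
grip_width: 0.0002
```

jog_arm([
  [[0, 0, -0.06], 0],
  [[0, 0, 0], 0],
  [[0, 0, 0], 0],
])

```text
clock: 8.55
tcp_pos: [0.6716, -0.0704, 0.1262]
orientation: [3.1, 0.491, 0.003]
contact_force: [-0.2, -2.8, 5.8]
grip_width: -0.0004
```

jog_arm([
  [[0, 0, -0.07], 0],
  [[0, 0, 0], 0],
  [[0, 0, 0], 0],
])

```text
clock: 8.85
tcp_pos: [0.6715, -0.0704, 0.1255]
orientation: [3.1, 0.492, 0.003]
contact_force: [0.6, -3.2, 5.6]
grip_width: 0.0002
```

jog_arm([
  [[0, 0, -0.07], 0],
  [[0, 0, 0], 0],
  [[0, 0, 0], 0],
])

```text
clock: 9.15
tcp_pos: [0.6715, -0.0704, 0.1248]
orientation: [3.1, 0.492, 0.003]
contact_force: [-0.3, -3.3, 5.8]
grip_width: -0.0001
```

jog_arm([
  [[0, 0, -0.07], 0],
  [[0, 0, 0], 0],
  [[0, 0, 0], 0],
])

```text
clock: 9.45
tcp_pos: [0.6715, -0.0704, 0.1241]
orientation: [3.101, 0.492, 0.003]
contact_force: [-0.6, -2.8, 6.7]
grip_width: -0.0
```

jog_arm([
  [[0, 0, -0.07], 0],
  [[0, 0, 0], 0],
  [[0, 0, 0], 0],
])

```text
clock: 9.75
tcp_pos: [0.6715, -0.0703, 0.1234]
orientation: [3.101, 0.492, 0.003]
contact_force: [-0.4, -3.0, 5.7]
grip_width: -0.0001
```

jog_arm([
  [[0, 0, -0.07], 0],
  [[0, 0, 0], 0],
  [[0, 0, 0], 0],
])

```text
clock: 10.05
tcp_pos: [0.6715, -0.0703, 0.1227]
orientation: [3.101, 0.492, 0.003]
contact_force: [0.4, -2.6, 5.4]
grip_width: -0.0004
```

jog_arm([
  [[0, 0, -0.07], 0],
  [[0, 0, 0], 0],
  [[0, 0, 0], 0],
])

```text
clock: 10.35
tcp_pos: [0.6715, -0.0702, 0.122]
orientation: [3.101, 0.492, 0.003]
contact_force: [-0.4, -3.0, 4.9]
grip_width: -0.0001
```

jog_arm([
  [[0, 0, -0.07], 0],
  [[0, 0, 0], 0],
  [[0, 0, 0], 0],
])

```text
clock: 10.65
tcp_pos: [0.6715, -0.0702, 0.1212]
orientation: [3.101, 0.492, 0.003]
contact_force: [-0.8, -2.9, 6.1]
grip_width: -0.0001
```

jog_arm([
  [[0, 0, -0.07], 0],
  [[0, 0, 0], 0],
  [[0, 0, 0], 0],
])

```text
clock: 10.95
tcp_pos: [0.6714, -0.0702, 0.1205]
orientation: [3.101, 0.492, 0.003]
contact_force: [-0.9, -2.8, 5.9]
grip_width: -0.0
```

jog_arm([
  [[0, 0, -0.07], 0],
  [[0, 0, 0], 0],
  [[0, 0, 0], 0],
])

```text
clock: 11.25
tcp_pos: [0.6714, -0.0701, 0.1198]
orientation: [3.101, 0.492, 0.003]
contact_force: [0.4, -2.6, 5.4]
grip_width: -0.0001
```

jog_arm([
  [[0, 0, -0.07], 0],
  [[0, 0, 0], 0],
  [[0, 0, 0], 0],
])

```text
clock: 11.55
tcp_pos: [0.6714, -0.0701, 0.1191]
orientation: [3.101, 0.492, 0.003]
contact_force: [0.0, -3.4, 5.9]
grip_width: 0.0002
```

```bash
python3 f.py 4; python3 - <<'E'
from h import *
cv2.imwrite("pics/c4.png",cv2.resize(cv2.cvtColor(grab_frame("scene"),cv2.COLOR_RGB2BGR)[150:230,115:240],None,fx=6,fy=6,interpolation=2))
E
```

```text
11.75 [ 0.67142 -0.07005  0.1191 ] [-0.51 -2.7   5.95] [0.42 0.44 0.2 ] tau [-61.8  -20.58] [0.003 0.001]
```

View pics/c4.png

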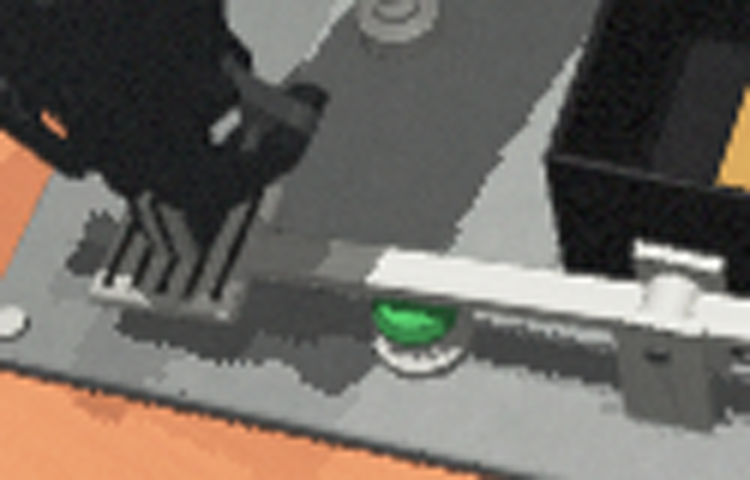

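The bar's lower edge (y≈295) already overlaps the far part of the green pad (415,315), so contact is near.

jog_arm([
  [[0, 0, -0.07], 0],
  [[0, 0, 0], 0],
  [[0, 0, 0], 0],
])

```text
clock: 12.1
tcp_pos: [0.6714, -0.07, 0.1184]
orientation: [3.101, 0.492, 0.003]
contact_force: [-0.4, -2.4, 6.5]
grip_width: 0.0001
```

jog_arm([
  [[0, 0, -0.07], 0],
  [[0, 0, 0], 0],
  [[0, 0, 0], 0],
])

```text
clock: 12.4
tcp_pos: [0.6714, -0.0699, 0.1176]
orientation: [3.101, 0.492, 0.003]
contact_force: [-0.5, -2.4, 6.1]
grip_width: 0.0002
```

jog_arm([
  [[0, 0, -0.07], 0],
  [[0, 0, 0], 0],
  [[0, 0, 0], 0],
])

```text
clock: 12.7
tcp_pos: [0.6714, -0.0699, 0.117]
orientation: [3.101, 0.492, 0.003]
contact_force: [-0.8, -1.7, 6.0]
grip_width: -0.0003
```

jog_arm([
  [[0, 0, -0.07], 0],
  [[0, 0, 0], 0],
  [[0, 0, 0], 0],
])

```text
clock: 13.0
tcp_pos: [0.6713, -0.0698, 0.1162]
orientation: [3.101, 0.492, 0.002]
contact_force: [-0.8, -2.7, 6.1]
grip_width: -0.0002
```

jog_arm([
  [[0, 0, -0.07], 0],
  [[0, 0, 0], 0],
  [[0, 0, 0], 0],
])

```text
clock: 13.3
tcp_pos: [0.6713, -0.0697, 0.1155]
orientation: [3.101, 0.492, 0.002]
contact_force: [-2.0, -1.2, 4.4]
grip_width: 0.0001
```

jog_arm([
  [[0, 0, -0.07], 0],
  [[0, 0, 0], 0],
  [[0, 0, 0], 0],
])

```text
clock: 13.6
tcp_pos: [0.6713, -0.0697, 0.1148]
orientation: [3.101, 0.493, 0.002]
contact_force: [-0.3, -1.2, 5.1]
grip_width: -0.0002
```

jog_arm([
  [[0, 0, -0.07], 0],
  [[0, 0, 0], 0],
  [[0, 0, 0], 0],
])

```text
clock: 13.9
tcp_pos: [0.6713, -0.0696, 0.1141]
orientation: [3.101, 0.493, 0.002]
contact_force: [-0.3, -0.1, 4.4]
grip_width: -0.0
```

jog_arm([
  [[0, 0, -0.07], 0],
  [[0, 0, 0], 0],
  [[0, 0, 0], 0],
])

```text
clock: 14.2
tcp_pos: [0.6713, -0.0695, 0.1134]
orientation: [3.101, 0.493, 0.002]
contact_force: [0.0, -3.0, 5.1]
grip_width: -0.0005
```

jog_arm([
  [[0, 0, -0.07], 0],
  [[0, 0, 0], 0],
  [[0, 0, 0], 0],
])

```text
clock: 14.5
tcp_pos: [0.6712, -0.0694, 0.1126]
orientation: [3.101, 0.493, 0.002]
contact_force: [-0.5, -0.8, 5.8]
grip_width: 0.0001
```

jog_arm([
  [[0, 0, -0.07], 0],
  [[0, 0, 0], 0],
  [[0, 0, 0], 0],
])

```text
clock: 14.8
tcp_pos: [0.6712, -0.0694, 0.1119]
orientation: [3.102, 0.493, 0.002]
contact_force: [-0.8, -1.5, 5.7]
grip_width: 0.0003
```

```bash
python3 f.py 4
```

```text
15.0 [ 0.67123 -0.06937  0.11192] [-1.02 -1.32  5.65] [0.6  0.38 0.45] tau [-62.42 -20.73] [0.004 0.001]
```

jog_arm([
  [[0, 0, -0.07], 0],
  [[0, 0, 0], 0],
  [[0, 0, 0], 0],
])

```text
clock: 15.3
tcp_pos: [0.6712, -0.0693, 0.1112]
orientation: [3.102, 0.493, 0.002]
contact_force: [-0.6, -1.1, 4.4]
grip_width: 0.0001
```

jog_arm([
  [[0, 0, -0.07], 0],
  [[0, 0, 0], 0],
  [[0, 0, 0], 0],
])

```text
clock: 15.6
tcp_pos: [0.6712, -0.0692, 0.1105]
orientation: [3.102, 0.493, 0.002]
contact_force: [-0.8, -0.5, 5.5]
grip_width: 0.0003
```

jog_arm([
  [[0, 0, -0.07], 0],
  [[0, 0, 0], 0],
  [[0, 0, 0], 0],
])

```text
clock: 15.9
tcp_pos: [0.6712, -0.0692, 0.1099]
orientation: [3.102, 0.493, 0.002]
contact_force: [-0.7, -1.8, 6.4]
grip_width: -0.0001
```

jog_arm([
  [[0, 0, -0.07], 0],
  [[0, 0, 0], 0],
  [[0, 0, 0], 0],
])

```text
clock: 16.2
tcp_pos: [0.6711, -0.0691, 0.1093]
orientation: [3.102, 0.493, 0.002]
contact_force: [-1.9, -1.0, 7.6]
grip_width: -0.0
```

```bash
python3 f.py 4
```

```text
16.4 [ 0.67116 -0.06909  0.10937] [-1.95 -0.8   7.64] [0.5  0.31 0.31] tau [-61.38 -20.67] [0.008 0.   ]
```

Contact felt: about +2.2 N at the plate, which is roughly 3–4 N at the foot. A hair more, then hold for over 2 s.

jog_arm([
  [[0, 0, -0.02], 0],
  [[0, 0, 0], 0],
  [[0, 0, 0], 0],
  [[0, 0, 0], 0],
  [[0, 0, 0], 0],
  [[0, 0, 0], 0],
  [[0, 0, 0], 0],
  [[0, 0, 0], 0],
  [[0, 0, 0], 0],
  [[0, 0, 0], 0],
  [[0, 0, 0], 0],
  [[0, 0, 0], 0],
])

```text
clock: 17.6
tcp_pos: [0.6712, -0.0691, 0.1092]
orientation: [3.102, 0.493, 0.002]
contact_force: [-1.6, -1.2, 8.2]
grip_width: -0.0
```

```bash
python3 f.py 6; python3 - <<'E'
from h import *
cv2.imwrite("pics/c5.png",cv2.resize(cv2.cvtColor(grab_frame("scene"),cv2.COLOR_RGB2BGR)[70:240,100:310],None,fx=3.5,fy=3.5,interpolation=2))
E
```

```text
17.9 [ 0.67117 -0.06907  0.10923] [-1.78 -0.48  8.2 ] [0.27 0.31 0.54] tau [-61.18 -20.65] [0. 0.]
```

jog_arm([
  [[0, 0, 0], 0],
  [[0, 0, 0], 0],
  [[0, 0, 0], 0],
  [[0, 0, 0], 0],
  [[0, 0, 0], 0],
  [[0, 0, 0], 0],
  [[0, 0, 0], 0],
  [[0, 0, 0], 0],
  [[0, 0, 0], 0],
  [[0, 0, 0], 0],
])

```text
clock: 18.95
tcp_pos: [0.6712, -0.0691, 0.1092]
orientation: [3.102, 0.493, 0.002]
contact_force: [-2.6, 0.4, 7.1]
grip_width: 0.0001
```

View pics/c5.png

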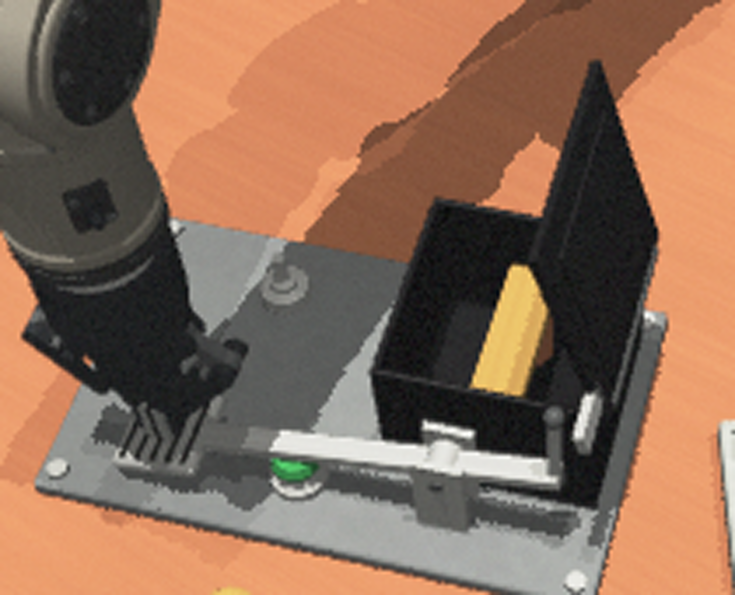

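The picture shows the lid raised to about 1.2 rad, the bar resting on the green pad (293,467), and the foot upright. It held for over 2.5 s. Now I'll ease up at about 15 mm/s, which is about 0.34 rad/s at the lid.

jog_arm([
  [[0, 0, 0.05], 0],
  [[0, 0, 0.1], 0],
  [[0, 0, 0.15], 0],
  [[0, 0, 0.15], 0],
  [[0, 0, 0.15], 0],
  [[0, 0, 0.15], 0],
  [[0, 0, 0.15], 0],
  [[0, 0, 0.15], 0],
  [[0, 0, 0.15], 0],
  [[0, 0, 0.15], 0],
  [[0, 0, 0.15], 0],
  [[0, 0, 0.15], 0],
])

```text
clock: 20.15
tcp_pos: [0.6716, -0.0704, 0.1258]
orientation: [3.1, 0.492, 0.003]
contact_force: [0.3, -3.2, 5.8]
grip_width: -0.0
```

jog_arm([
  [[0, 0, 0.15], 0],
  [[0, 0, 0.15], 0],
  [[0, 0, 0.15], 0],
  [[0, 0, 0.15], 0],
  [[0, 0, 0.15], 0],
  [[0, 0, 0.15], 0],
  [[0, 0, 0.15], 0],
  [[0, 0, 0.15], 0],
  [[0, 0, 0.15], 0],
  [[0, 0, 0.15], 0],
  [[0, 0, 0.15], 0],
  [[0, 0, 0.15], 0],
])

```text
clock: 21.35
tcp_pos: [0.6715, -0.0704, 0.1439]
orientation: [3.1, 0.492, 0.003]
contact_force: [-0.4, -2.8, 6.0]
grip_width: -0.0001
```

jog_arm([
  [[0, 0, 0.15], 0],
  [[0, 0, 0.15], 0],
  [[0, 0, 0.15], 0],
  [[0, 0, 0.15], 0],
  [[0, 0, 0.15], 0],
  [[0, 0, 0.15], 0],
  [[0, 0, 0.15], 0],
  [[0, 0, 0.1], 0],
  [[0, 0, 0.1], 0],
  [[0, 0, 0], 0],
])

```text
clock: 22.35
tcp_pos: [0.6713, -0.0695, 0.1564]
orientation: [3.101, 0.493, 0.002]
contact_force: [-2.2, -1.4, 6.6]
grip_width: -0.0001
```

Still in contact. Now slowly for the last few millimetres.

jog_arm([
  [[0, 0, 0.07], 0],
  [[0, 0, 0.07], 0],
  [[0, 0, 0.07], 0],
  [[0, 0, 0.07], 0],
  [[0, 0, 0.07], 0],
  [[0, 0, 0.07], 0],
  [[0, 0, 0.07], 0],
  [[0, 0, 0.07], 0],
  [[0, 0, 0.07], 0],
  [[0, 0, 0.07], 0],
  [[0, 0, 0.07], 0],
  [[0, 0, 0.07], 0],
])

```text
clock: 23.55
tcp_pos: [0.671, -0.0685, 0.1645]
orientation: [3.102, 0.494, 0.002]
contact_force: [-2.7, 0.8, 6.7]
grip_width: -0.0004
```

jog_arm([
  [[0, 0, 0.1], 0],
  [[0, 0, 0.1], 0],
  [[0, 0, 0.2], 0],
  [[0, 0, 0.5], 0],
  [[0, 0, 1], 0],
  [[0, 0, 2], 0],
  [[0, 0, 2], 0],
  [[0, 0, 2], 0],
  [[0, 0, 2], 0],
  [[0, 0, 1], 0],
  [[0, 0, 0], 0],
  [[0, 0, 0], 0],
])

```text
clock: 24.75
tcp_pos: [0.6704, -0.0687, 0.2719]
orientation: [-3.102, -0.494, 0.001]
contact_force: [-0.2, -0.2, -0.0]
grip_width: -0.0001
```

```bash
python3 f.py 2; python3 - <<'E'
from h import *
cv2.imwrite("pics/c6.png",cv2.resize(cv2.cvtColor(grab_frame("scene"),cv2.COLOR_RGB2BGR)[100:270,100:310],None,fx=3.5,fy=3.5,interpolation=2))
E
```

```text
24.85 [ 0.67007 -0.06865  0.27123] [0.2  0.41 0.01] [0.37 0.14 0.44] tau [-61.91 -27.71] [0.173 0.115]
```

View pics/c6.png

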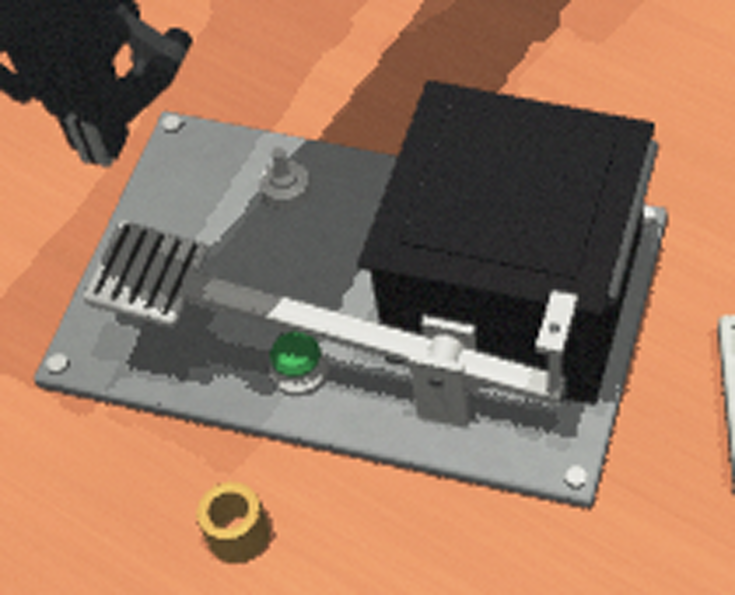

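The lid is shut, the lever is up, and the foot (297,358), thumbscrew (283,180) and bushing (235,520) stand where they stood. The arm is clear.

```bash
python3 -c "
from bench import *
print(hand_in())"
```

```text
the job is handed in; nothing more can be done
None
```

I aired the housing and handed the job in at about 25 s, within the 54 s limit. The hand-in gives no verdict, so the results below are from my own checks.

- **Pressing down:** I pressed the plate with closed fingertips. The load stayed around 5.5–6 N until the bar met the foot about 53 mm down, then rose to about 8 N at the plate. That puts roughly 4–5 N on the foot, estimated from the plate force rather than measured there.
- **Holding:** The lever rested on the foot for more than 2.5 s, with the lid at about 1.2 rad, judged from the picture.
- **Closing:** I eased the lever up at about 15 mm/s, which is about 0.35 rad/s at the lid, and slower near the end. The fingertips were still in contact at the last reading, about 1.5 mm before the lever reached its rest position.
- **Last checks:** The final picture shows the lid shut and the lever up. The foot is upright, and the foot, thumbscrew and bushing show no visible shift. The force on the tool was about 0 N, with the gripper about 11 cm above the plate.

One check disagreed. The mount pose I fitted from its plate corners was about 3 cm off the lever plate's measured position. I therefore took the plate position directly from the two camera views, which agreed to within about 6 mm.

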